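# Stack slide mailers on the sloping rack and secure them

## Robot

A 6-joint arm with a two-finger parallel gripper is mounted at the origin on a cart in front of the work surface, level with it; the furniture and walls round the work are solid. World frame = base frame: x ahead of the robot, y to its left, z up, the work surface at z = 0. Lengths are in m, angles in degrees, forces in N, time in s.
With the tool pointing down it reaches from about 0.25 to 0.725 m from the base axis. Payload 9.7 kg.
Tool frame: the origin (TCP) lies at the very end of the fingers, on their centre line; the grasp point (between the pads) lies 19 mm behind it; z points along the fingers, y is the line along which they close (so a half turn about z gives the same grasp; the last joint's range is limited). The gripper opens to 85 mm and grips with 20 to 120 N. Pads are 22 mm wide; open, the fingers measure 114 mm over their backs; the gripper's body (76 mm by 85 mm) begins 54 mm behind the grasp point. The pads swing forward as they close: fully open they stand 13 mm farther back than shut.
Start: joints at [74.427, 4.979, 10.078, 95.1, 0, 90], TCP at [0.148, 0.53, 0.231] pointing down, gripper open.
Joint ranges: [-179.16, 179.16], [-48.56, 103.87], [-65.8, 70.77], [-126.05, 130.52], [-82.76, 87.17], [-180, 180]. Speed limits (degrees/s): [127.2, 127.2, 147.25, 180, 180, 180].

## Interface

Orientations are given as [roll, pitch, yaw] about the fixed x, y, z axes, in that order (R = Rz(yaw) Ry(pitch) Rx(roll)).
In Python, from workcell import bot gives the robot as it stands.
- The arm moves only by the tool arm_command, never from a script. Its argument "series" is a list of rows, each a list of 4 numbers: the shift along the tool's x, y, z in m, then the turn about the tool's z in rad. A call has exactly 5 rows; each row is the pose to reach, as a shift and turn from the pose commanded when the call began, along the tool's axes at that moment; what a row does not reach only later rows make up. A row lasts 1/10 s, in which the tool goes at most 50 mm and 8.59 degrees, less where a joint would pass 70% of its speed; a pose out of reach is approached as far as the arm can. A call with a gripper value outside its range is refused whole. "hand" is the finger opening in m, from 0 to 0.0854, set as the call begins (left out, the last holds). The fingers move at their own pace and stop on an object; "grip_force" is the grip in N (left out, the last holds). Time passes only in rows, so rows that repeat a pose let the fingers close, or fill a call up. It gives the time, the measured TCP pose, the force, the opening and the grip force at its end, in the units of the state.
- bot.get_obs(): the state, without advancing time (a new reading comes with each control period).
- bot.camera(name): name is "scene" or "top" or "wrist"; returns a dict with "color" (480x640x3 uint8, blue, green, red), "camera_matrix" (3x3 intrinsics, pixels), "dist_coeffs" ([k1, k2, p1, p2, k3] as OpenCV has them; the pictures are not rectified), "xyz" and "orientation" of the camera in the world; the wrist camera has in their place "T_tool_cam" (4x4, takes a point from camera to tool coordinates, whose origin is the TCP and whose axes are the flange's). Camera axes: x right, y up, looking along -z (the intrinsics and any distortion apply to the point x, -y, -z); pixel columns grow to the right and rows downward; lengths in m; the calibration is good to about 2 mm. A picture is of the moment at which its call begins: read the wrist's pose just before it. There is no depth.
- bot.job_done(): hands the job in; it is judged then, once.
Trained networks look in the newest picture that a camera, given by its name, has taken for a name from the list of things; names that differ only in an ending like _2 or _b are one class to them, and where a whole thing is asked for, a point or a joint stands for the part that bears it (a point fixed in the world has none). Each returns a list of dicts, best first, with "confidence" (0 to 1); they miss things now and then, are a little off and sometimes report something else, mostly with a low value. They report only what shows in the picture. A call takes as long as a camera call.
- bot.find_in(camera, target): "location" ([column, row] in pixels, amid what is visible of it).
- bot.mark_of(camera, target): "location" ([column, row] in pixels: a listed point, or the origin of a listed thing).
The state is a dict: "time": time; "q": joint angles; "qd": joint speeds; "joint_efforts": joint torques, N m; "ee_pos": TCP position; "tcp_rot": TCP orientation; "wrist_force": force on the tool from outside, world axes, zero at the start; "torque": the same for the moment, N m; "opening": finger opening in m; "grasp_force": force on a finger pad.
Only numpy, scipy, OpenCV 4.12 (cv2) and the standard library are available. Lean on these libraries where they do the work, as an engineer would, in place of code of your own. Each camera call takes 0.05 s, during which the arm holds its last target. There are 200 camera calls.

## Task

Put the two white slide mailers away on the sloping rack: first lay the larger one lengthwise up the slope, flat on the shelf, centred and pushed squarely down against the stop at the lower end, then lay the smaller one on top of it in the same way, also right against the stop. When both are let go, turn the black keeper knob a full quarter turn clockwise until its tongue points straight up the slope over the stack. Do not shift the blue slide box.

Things in the scene. Friction and masses are not known exactly. Their poses are not given: they have to be found in the camera images.
- large_mailer_center (a point): Centre (half-way up) of the larger white plastic slide mailer: a closed flat box 130 mm long (its x axis), 62 mm wide (y), 14 mm thick (z, up at the start), 0.11 kg, nearly symmetric. It starts flat on the table.
- small_mailer_center (a point): Centre (half-way up) of the smaller white plastic slide mailer: a closed flat box 105 mm long (its x axis), 48 mm wide (y), 14 mm thick (z, up at the start), 0.08 kg. It starts flat on the table.
- shelf: Sloping shelf of the grey metal rack, 28 degrees, rising away from the robot. Origin on its surface at the middle of the lower end, on the stop's face, 45 mm above the table. x points up the slope, y across it (left when looking up the slope), z square out of it. Surface (z = 0): x = 0 to 150 mm, 100 mm wide, no side walls. Mailers stay where they are let go on it; they do not slide down by themselves.
- rack: The grey metal rack that carries the shelf, fixed on the table; base plate 200 x 104 mm, 125 mm high. Origin under the centre of the base, x away from the robot along the slope, z up.
- stop_top (a point): Middle of the upper edge of the stop, on its face: a wall across the shelf's lower end, 90 mm wide, its face at x = 0 of the shelf's frame, 26 mm high along the shelf's z. A mailer that lies well has its lower end against this face, its long side along the shelf's x and its centre near y = 0.
- keeper_grip (a point): Middle of the keeper knob's black bar. The knob stands on the outer, lower side of the stop, its axis square to the shelf, at x = -16, y = 0, z = 57 mm in the shelf's frame. The bar is 38 mm long, 12 mm thick and 22 mm high (z = 46 to 68 mm); it is parallel to the steel tongue below it.
- keeper_tongue (a point): Tip of the keeper's steel tongue, 52 mm from the knob's axis; the tongue is 16 mm wide and lies at z = 33 to 37 mm in the shelf's frame, so it passes 5 mm over the two stacked mailers (28 mm).
- keeper (a joint): Angle of the keeper knob (rad): at 0 tongue and bar point along the shelf's +y, out of the way along the stop; it grows clockwise, seen from above, to a hard stop at 1.57, where the tongue points straight up the slope (+x) over the stack. Light friction (0.05 N m) holds it where it is left.
- box_of_slides: Closed blue plastic slide box, 103 x 200 x 36 mm, on the table to the left; leave it alone. Origin at the centre of its underside.

How it is judged:
By the outcome, as a careful person would: the job done as asked, in the order asked, and still so for the second after the job is handed in, with the robot touching nothing.
It also fails if it takes over 69 s, if anything falls off the work surface, if the arm or the gripper's body presses on something with over 40 N, if the wrist force passes 120 N, or if a joint passes its speed limit or range.

## Working session

There is one attempt and no reset: what is moved stays moved. The work goes in short steps, Python scripts to look and compute and a tool call to move; the robot and the scene stay as the last step left them, time stands still between calls to the robot, and variables do not carry over. Pictures are saved under pics/ and viewed, at most 10 in all, crops included, and the job is handed in when it is done.

Besides the shell and the picture viewer there is one more tool, called after ">>>" by a JSON object that holds its "fn" and its "kwargs", one argument or row to a line. arm_command: Moves the arm, as the interface text tells. Its arguments: {"type":"object","properties":{"series":{"type":"array"},"hand":{"type":"number"},"grip_force":{"type":"number"}},"required":["series"]}

```bash
ls; mkdir -p pics; cat > h.py <<'E'
import numpy as np, cv2
from scipy.spatial.transform import Rotation as R
from workcell import bot
def eul(o): return R.from_euler('xyz',o,degrees=True).as_matrix()
def cam(name):
    o=bot.get_obs(); c=bot.camera(name)
    if 'T_tool_cam' in c:
        T=np.eye(4);T[:3,:3]=eul(o['tcp_rot']);T[:3,3]=o['ee_pos'];T=T@np.array(c['T_tool_cam'])
    else:
        T=np.eye(4);T[:3,:3]=eul(c['orientation']);T[:3,3]=c['xyz']
    c['T']=T; return c
def ray(c,px):
    u=cv2.undistortPoints(np.array([[px]],float),np.array(c['camera_matrix']),np.array(c['dist_coeffs']))[0,0]
    d=c['T'][:3,:3]@np.array([u[0],-u[1],-1.]); return c['T'][:3,3],d/np.linalg.norm(d)
def onplane(c,px,z):
    p,d=ray(c,px); return p+d*(z-p[2])/d[2]
def tri(rs):
    A=np.zeros((3,3));b=np.zeros(3)
    for p,d in rs:
        M=np.eye(3)-np.outer(d,d);A+=M;b+=M@p
    return np.linalg.solve(A,b)
def proj(c,P):
    P=np.atleast_2d(P); q=(P-c['T'][:3,3])@c['T'][:3,:3]; q=q*[1,-1,-1]
    return cv2.projectPoints(q,np.zeros(3),np.zeros(3),np.array(c['camera_matrix']),np.array(c['dist_coeffs']))[0][:,0]
E
python3 - <<'E'
from h import *
np.set_printoptions(precision=4,suppress=True)
print(bot.get_obs())
C={}
for n in ['scene','top']:
    c=C[n]=cam(n); cv2.imwrite(f'pics/{n}0.png',c['color']); print(n,c['xyz'],c['orientation'])
    for t in ['large_mailer_center','small_mailer_center','shelf','rack','stop_top','keeper_grip','keeper_tongue','box_of_slides']:
        m=bot.mark_of(n,t)
        for k in m[:2]: print(n,t,k['location'],round(k['confidence'],2),onplane(c,k['location'],.007))
E
```

```text
pics
{'time': 0.0, 'q': array([74.4286,  5.011 , 10.0345, 95.0995,  0.0011, 89.9992]), 'qd': array([-0.055 ,  0.0208, -0.0046, -0.1131,  0.0125,  0.028 ]), 'joint_efforts': array([ -0.0006, -52.0384,  46.481 ,   0.0163,  -0.    ,  -0.    ]), 'ee_pos': array([0.1476, 0.5296, 0.2306]), 'tcp_rot': array([-179.924 ,   -0.0011,  164.4294]), 'wrist_force': array([-0.163 , -0.0225, -0.1934]), 'torque': array([-0.0099, -0.0097,  0.0119]), 'grasp_force': 0.0, 'opening': 0.08559010436795297}
scene [ 1.1534 -0.1435  0.7191] [54.3435  0.3741 50.5068]
scene large_mailer_center [281.6, 259.1] 0.97 [0.4153 0.387  0.007 ]
scene small_mailer_center [339.6, 282.9] 0.59 [0.5391 0.4255 0.007 ]
scene shelf [210.3, 284.4] 0.81 [0.3913 0.2422 0.007 ]
scene stop_top [202.9, 274.3] 0.74 [0.3577 0.2469 0.007 ]
scene keeper_grip [191.9, 255.2] 0.77 [0.2938 0.2609 0.007 ]
scene keeper_tongue [217.5, 254.8] 0.73 [0.3247 0.2998 0.007 ]
scene box_of_slides [396.4, 233.3] 0.82 [0.4976 0.6169 0.007 ]
top [0.3888 0.4063 1.0274] [  5.4795  -1.3609 -91.4769]
top large_mailer_center [324.9, 280.6] 0.66 [0.4105 0.3808 0.007 ]
top small_mailer_center [301.2, 210.9] 0.67 [0.5394 0.4211 0.007 ]
top shelf [413.4, 263.3] 0.64 [0.4379 0.2178 0.007 ]
top rack [401.9, 218.9] 0.72 [0.5204 0.2358 0.007 ]
top stop_top [418.5, 266.9] 0.71 [0.4311 0.2086 0.007 ]
top keeper_grip [424.0, 288.3] 0.57 [0.3918 0.2001 0.007 ]
top keeper_tongue [390.8, 281.7] 0.57 [0.4054 0.2606 0.007 ]
top box_of_slides [194.4, 237.1] 0.7 [0.4956 0.617  0.007 ]
```

View pics/scene0.png

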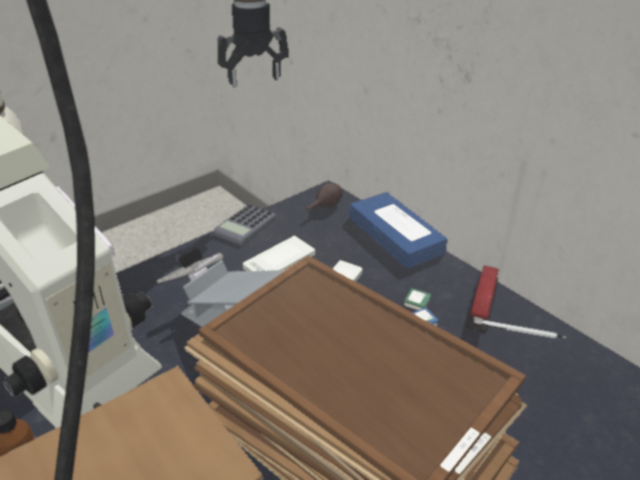

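View pics/top0.png

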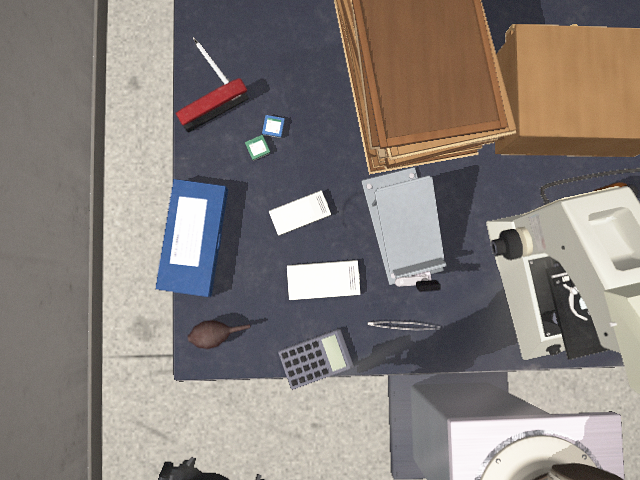

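The top view shows the large mailer at about (324,281), the small one at (300,212) and the rack at (405,230), with the keeper at (427,285) on its near end. The scene view shows the tray stack partly hiding the rack. Next I fit the rack and mailer poses.

```bash
cat >> h.py <<'E'
from scipy.optimize import least_squares
np.set_printoptions(precision=4,suppress=True)
a=np.radians(28); ca,sa=np.cos(a),np.sin(a)
def shelf2w(p,x,y,yaw):   # x,y,yaw: shelf origin (plan), rack heading
    p=np.atleast_2d(p); h=p[:,0]*ca-p[:,2]*sa; z=.045+p[:,0]*sa+p[:,2]*ca
    c,s=np.cos(yaw),np.sin(yaw)
    return np.stack([x+c*h-s*p[:,1],y+s*h+c*p[:,1],z],1)
def tongue(q,L=.052,z=.035): return [-.016+L*np.sin(q),L*np.cos(q),z]
PTS={'shelf':[0,0,0],'stop_top':[0,0,.026],'keeper_grip':[-.016,0,.057],'keeper_tongue':tongue(0)}
def white(c,near,thr=190,minA=300):
    g=c['color'].min(2); m=(g>thr).astype(np.uint8)
    m=cv2.morphologyEx(m,cv2.MORPH_CLOSE,np.ones((7,7)))
    n,l,st,ce=cv2.connectedComponentsWithStats(m)
    k=min([i for i in range(1,n) if st[i,4]>minA],key=lambda i:np.hypot(*(ce[i]-near)))
    cn=cv2.findContours((l==k).astype(np.uint8),cv2.RETR_EXTERNAL,cv2.CHAIN_APPROX_NONE)[0][0][:,0]
    return cn,l==k
def rect(c,near,z,thr=190):
    cn,_=white(c,near,thr); w=np.array([onplane(c,p,z)[:2] for p in cn])
    (x,y),(w_,h_),an=cv2.minAreaRect((w*1000).astype(np.float32))
    if w_<h_: w_,h_,an=h_,w_,an+90
    return np.round([x,y,w_,h_,(an+90)%180-90],1)
E
python3 - <<'E'
from h import *
C={n:cam(n) for n in ['scene','top']}
obs=[]
for n in C:
    for t in PTS:
        m=bot.mark_of(n,t)
        if m: obs.append((n,t,m[0]['location']))
def f(v): return np.concatenate([(proj(C[n],shelf2w(PTS[t],*v))[0]-l) for n,t,l in obs])
r=least_squares(f,[.42,.22,.2],loss='soft_l1'); print(r.x,np.degrees(r.x[2])); print([(o[0],o[1],f(r.x)[2*i:2*i+2].round(1)) for i,o in enumerate(obs)])
print(rect(C['top'],[323,280],.014),rect(C['top'],[300,212],.014))
E
```

```text
[0.4364 0.2198 0.1785] 10.226148425641911
[('scene', 'shelf', array([0.6, 3.1])), ('scene', 'stop_top', array([-0.5,  1.7])), ('scene', 'keeper_grip', array([1.8, 2.1])), ('scene', 'keeper_tongue', array([4.6, 0.3])), ('top', 'shelf', array([0.7, 1.9])), ('top', 'stop_top', array([-2.8,  2. ])), ('top', 'keeper_grip', array([ 0.7, -0.1])), ('top', 'keeper_tongue', array([0.3, 1.2]))]
[411.6 384.1 129.3  61.3 -87.2] [535.6 424.1 104.2  47.5 -69.7]
```

>>> {"fn": "arm_command", "kwargs": {
  "series": [
    [-0.05,-0.018,-0.01,0.13],
    [-0.1,-0.036,-0.02,0.28],
    [-0.15,-0.054,-0.03,0.42],
    [-0.2,-0.072,-0.04,0.57],
    [-0.24,-0.09,-0.05,0.7]
  ],
  "hand": 0.08,
  "grip_force": 20
}}

```text
time: 1.9
ee_pos: [0.3474, 0.3842, 0.2792]
tcp_rot: [180.0, -0.0, 124.0]
wrist_force: [0.2, 0.9, 0.6]
opening: 0.0799
grasp_force: 0.0
```

```bash
cat >> h.py <<'E'
def go(x,y,z,yaw):
    o=bot.get_obs(); M=eul(o['tcp_rot']); d=M.T@(np.array([x,y,z])-o['ee_pos'])
    t=-((yaw-o['tcp_rot'][2]+180)%360-180)
    print('t',round(o['time'],2),'pose',o['ee_pos'],o['tcp_rot'],'-> shift',d.round(4),'turn',round(np.radians(t),3))
E
python3 - <<'E'
from h import *
go(.44,.33,.28,92.8)
E
```

```text
t 1.9 pose [0.3474 0.3842 0.2792] [179.9901  -0.0019 123.9906] -> shift [-0.0967  0.0465 -0.0008] turn 0.544
```

>>> {"fn": "arm_command", "kwargs": {
  "series": [
    [-0.03,0.015,0,0.14],
    [-0.06,0.03,0,0.28],
    [-0.09,0.045,0,0.42],
    [-0.097,0.047,0,0.544],
    [-0.097,0.047,0,0.544]
  ]
}}

```text
time: 2.4
ee_pos: [0.4406, 0.3311, 0.2786]
tcp_rot: [-180.0, 0.0, 92.9]
wrist_force: [-0.1, 0.2, 0.6]
opening: 0.0798
grasp_force: 0.0
```

```bash
python3 - <<'E'
from h import *
c=cam('wrist'); cv2.imwrite('pics/w1.png',c['color']); print(c['T_tool_cam'])
for t in PTS:
    for k in bot.mark_of('wrist',t)[:1]: print(t,k, proj(c,shelf2w(PTS[t],.4364,.2198,.1785)))
print(c['T'])
E
```

```text
[[-0.0001  0.9628  0.2701  0.0677]
 [ 1.      0.0001 -0.     -0.0008]
 [-0.0001  0.2701 -0.9628 -0.1434]
 [ 0.      0.      0.      1.    ]]
shelf {'location': [306.4, 297.8], 'confidence': 0.83} [[307.8439 295.611 ]]
stop_top {'location': [294.5, 308.8], 'confidence': 0.91} [[297.1731 305.2501]]
keeper_grip {'location': [270.0, 318.0], 'confidence': 0.65} [[271.0352 316.2926]]
keeper_tongue {'location': [276.9, 268.7], 'confidence': 0.92} [[274.6731 266.104 ]]
[[ 0.9987 -0.0491 -0.0135  0.4364]
 [ 0.0509  0.9615  0.2701  0.3987]
 [-0.0003 -0.2705  0.9627  0.4219]
 [ 0.      0.      0.      1.    ]]
```

View pics/w1.png

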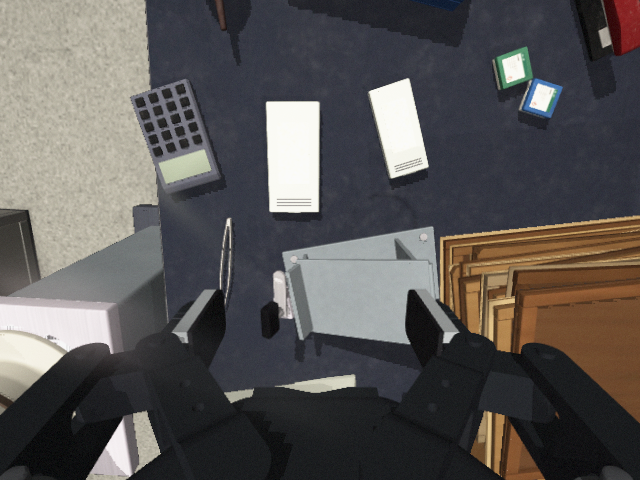

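The wrist view shows the large mailer at (293,157), the small one at (399,129), the rack at (360,290) and the knob bar at (270,320). I zoom in on the rack to refine its pose.

```bash
python3 - <<'E'
from h import *
c=cam('wrist'); im=c['color'][220:370,255:455]; cv2.imwrite('pics/w1c.png',cv2.resize(im,(800,600),interpolation=cv2.INTER_CUBIC))
for n in [(293,157),(399,129)]: print(rect(c,n,.014),rect(c,n,.014,160))
E
```

```text
[410.4 383.6 128.3  60.6 -87.1] [410.3 383.1 129.6  61.9 -87.1]
[534.4 423.5 103.7  47.4 -69.8] [534.4 423.1 104.8  47.7 -69.8]
```

View pics/w1c.png

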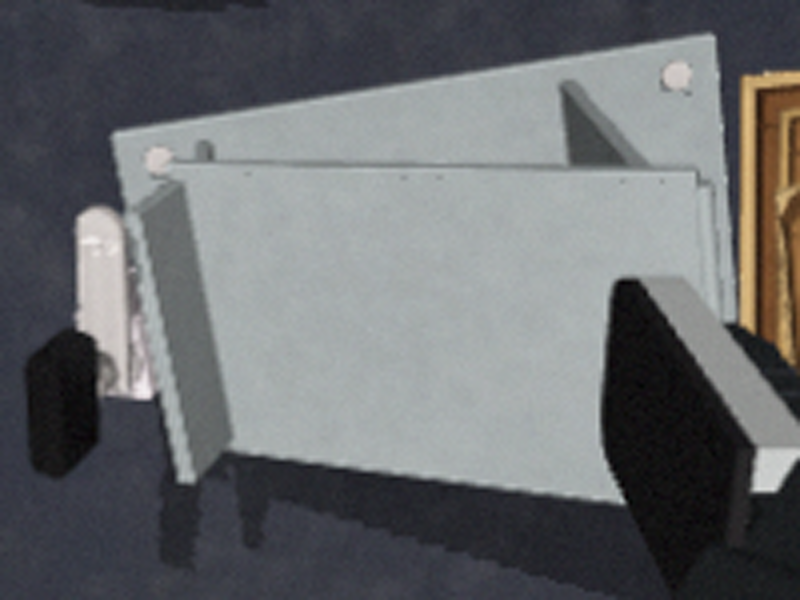

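```bash
python3 - <<'E'
from h import *
c=cam('wrist')
D=[((.15,.05,0),(697,171)),((0,.045,0),(182,181)),((0,-.045,0),(232,440)),((0,.045,.026),(147,212)),((0,-.045,.026),(193,483))]
P=np.array([d[0] for d in D]); L=np.array([d[1] for d in D])/4+[255,220]-.4
mk=bot.mark_of('wrist','keeper_grip')[0]['location'],bot.mark_of('wrist','keeper_tongue')[0]['location']
f=lambda v:(proj(c,shelf2w(P,*v))-L).ravel()
r=least_squares(f,[.436,.22,.18]); print(r.x,np.degrees(r.x[2]),r.fun.round(1))
g=proj(c,shelf2w([PTS['keeper_grip'],PTS['keeper_tongue']],*r.x)); print(g,mk)
for z in (.002,.005):
    A,B=onplane(c,(283.,252.6),z),onplane(c,(433.4,228.6),z); print(A,B,np.linalg.norm(A-B),np.degrees(np.arctan2(*(B-A)[1::-1])))
print('shelf x=150 end',shelf2w([.15,0,0],*r.x))
o=c; print(onplane(c,(440,240),.1),onplane(c,(440,240),.0))
go(.4107,.3838,.05,92.9)
E
```

```text
[0.435  0.2182 0.2236] 12.812059289626712 [ 0.2  0.6  0.7 -0.6  0.6 -0.4 -1.8  0.1  0.4  0.3]
[[270.7311 319.7404]
 [272.5707 269.6662]] ([272.3, 319.7], [276.7, 269.4])
[0.3995 0.2614 0.002 ] [0.5955 0.3059 0.002 ] 0.20104043502792623 12.767960796572613
[0.3997 0.2624 0.005 ] [0.5944 0.3065 0.005 ] 0.19960619287351794 12.767960796572615
shelf x=150 end [[0.5642 0.2476 0.1154]]
[0.5665 0.3163 0.1   ] [0.6076 0.2904 0.    ]
t 2.85 pose [0.4392 0.3323 0.279 ] [179.989   -0.0077  93.2389] -> shift [ 0.053  -0.0256  0.229 ] turn 0.006
```

>>> {"fn": "arm_command", "kwargs": {
  "series": [
    [0.03,-0.014,0.04,0.006],
    [0.053,-0.026,0.08,0.006],
    [0.053,-0.026,0.125,0.006],
    [0.053,-0.026,0.17,0.006],
    [0.053,-0.026,0.21,0.006]
  ]
}}

```text
time: 3.35
ee_pos: [0.4098, 0.3834, 0.0667]
tcp_rot: [-180.0, 0.0, 92.9]
wrist_force: [0.4, 1.2, 0.4]
opening: 0.0802
grasp_force: 0.0
```

```bash
python3 - <<'E'
from h import *
go(.4107,.3838,-.002,92.9)
E
```

```text
t 3.35 pose [0.4098 0.3834 0.0667] [-179.9709    0.0232   92.8956] -> shift [0.0004 0.0009 0.0687] turn -0.0
```

>>> {"fn": "arm_command", "kwargs": {
  "series": [
    [0,0.001,0.03,0],
    [0,0.001,0.05,0],
    [0,0.001,0.06,0],
    [0,0.001,0.066,0],
    [0,0.001,0.066,0]
  ]
}}

```text
time: 3.85
ee_pos: [0.4117, 0.3836, 0.003]
tcp_rot: [-180.0, -0.0, 92.8]
wrist_force: [-0.6, -1.2, -0.4]
opening: 0.0802
grasp_force: 0.0
```

>>> {"fn": "arm_command", "kwargs": {
  "series": [
    [0,0,0,0],
    [0,0,0,0],
    [0,0,0,0],
    [0,0,0,0],
    [0,0,0,0]
  ],
  "hand": 0.05
}}

```text
time: 4.35
ee_pos: [0.4124, 0.384, 0.0043]
tcp_rot: [179.9, -0.1, 92.8]
wrist_force: [-0.5, -0.2, 6.3]
opening: 0.0612
grasp_force: 22.0
```

>>> {"fn": "arm_command", "kwargs": {
  "series": [
    [0,0,0,0],
    [0,0,0,0],
    [0,0,-0.003,0],
    [0,0,-0.006,0],
    [0,0,-0.006,0]
  ],
  "hand": 0.07
}}

```text
time: 4.85
ee_pos: [0.4119, 0.3837, 0.0095]
tcp_rot: [180.0, -0.0, 92.8]
wrist_force: [0.6, 0.0, 1.0]
opening: 0.07
grasp_force: 0.0
```

>>> {"fn": "arm_command", "kwargs": {
  "series": [
    [0,0,0,0],
    [0,0,0,0],
    [0,0,0,0],
    [0,0,-0.01,0],
    [0,0,-0.04,0]
  ],
  "hand": 0.05
}}

```text
time: 5.35
ee_pos: [0.4103, 0.3822, 0.0469]
tcp_rot: [-179.8, 0.2, 92.8]
wrist_force: [0.6, 0.5, -0.1]
opening: 0.0505
grasp_force: 0.0
```

```bash
python3 - <<'E'
from h import *
c=cam('wrist'); cv2.imwrite('pics/w2.png',c['color'])
V=(.435,.2182,.2236)
print(shelf2w([.069,0,0],*V))
g=shelf2w([.071,0,.01],*V)[0]; print(g); go(g[0],g[1],.20,12.8)
E
```

```text
[[0.4944 0.2317 0.0774]]
[0.4916 0.2311 0.0872]
t 5.4 pose [0.4125 0.3842 0.0538] [179.8572  -0.116   92.8092] -> shift [-0.1565  0.0718 -0.1463] turn 1.396
```

View pics/w2.png

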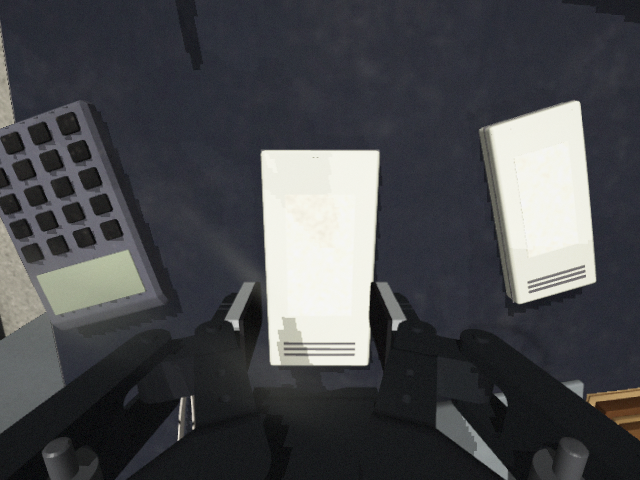

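The mailer slipped out of too shallow a grip and is still on the table, at (320,258). The small one is at (540,200). I go back lower.

```bash
python3 - <<'E'
from h import *
c=cam('wrist'); r=rect(c,(320,258),.014,170); print(r, rect(c,(540,200),.014,170))
go(r[0]/1e3,r[1]/1e3,0.001,r[4]+180)
E
```

```text
[411.7 383.6 129.1  60.8 -87.2] [534.2 423.5 104.2  47.1 -69.6]
t 5.45 pose [0.413  0.3847 0.0528] [179.7801  -0.1804  92.8077] -> shift [-0.0012 -0.0016  0.0518] turn 0.0
```

>>> {"fn": "arm_command", "kwargs": {
  "series": [
    [0,0,0.02,0],
    [0,0,0.036,0],
    [0,0,0.045,0],
    [0,0,0.047,0],
    [0,0,0.047,0]
  ],
  "hand": 0.075
}}

```text
time: 5.95
ee_pos: [0.4117, 0.3834, 0.0019]
tcp_rot: [-180.0, 0.0, 92.8]
wrist_force: [0.6, 0.1, 0.5]
opening: 0.0754
grasp_force: 0.0
```

>>> {"fn": "arm_command", "kwargs": {
  "series": [
    [0,0,0,0],
    [0,0,0,0],
    [0,0,0,0],
    [0,0,0,0],
    [0,0,0,0]
  ],
  "hand": 0.05
}}

```text
time: 6.45
ee_pos: [0.4121, 0.3839, 0.0028]
tcp_rot: [179.9, -0.1, 92.8]
wrist_force: [-0.6, -0.4, 5.6]
opening: 0.0616
grasp_force: 22.6
```

>>> {"fn": "arm_command", "kwargs": {
  "series": [
    [0,0,-0.005,0],
    [0,0,-0.015,0],
    [0,0,-0.03,0],
    [0,0,-0.05,0],
    [0,0,-0.05,0]
  ]
}}

```text
time: 6.95
ee_pos: [0.413, 0.3847, 0.0557]
tcp_rot: [179.8, -0.2, 92.8]
wrist_force: [-0.2, 0.3, -1.1]
opening: 0.0608
grasp_force: 22.1
```

```bash
python3 - <<'E'
from h import *
V=(.435,.2182,.2236)
g=shelf2w([.070,0,.007],*V)[0]; print(g); go(g[0],g[1],.16,12.8)
E
```

```text
[0.4921 0.2312 0.084 ]
t 6.95 pose [0.413  0.3847 0.0557] [179.778   -0.1847  92.8071] -> shift [-0.1568  0.0718 -0.1046] turn 1.396
```

>>> {"fn": "arm_command", "kwargs": {
  "series": [
    [0,0,-0.04,0.0],
    [0,0,-0.085,0.13],
    [-0.03,0.015,-0.105,0.27],
    [-0.06,0.028,-0.105,0.41],
    [-0.09,0.042,-0.105,0.55]
  ]
}}

```text
time: 7.45
ee_pos: [0.4587, 0.295, 0.1578]
tcp_rot: [180.0, -0.1, 61.0]
wrist_force: [1.1, 0.8, -1.6]
opening: 0.0612
grasp_force: 22.9
```

```bash
python3 - <<'E'
from h import *
V=(.435,.2182,.2236)
g=shelf2w([.070,0,.007],*V)[0]; print(g); go(g[0],g[1],.16,12.8)
E
```

```text
[0.4921 0.2312 0.084 ]
t 7.45 pose [0.4587 0.295  0.1578] [179.9533  -0.082   61.0115] -> shift [-0.0397  0.0601 -0.0022] turn 0.841
```

>>> {"fn": "arm_command", "kwargs": {
  "series": [
    [-0.008,0.012,0,0.14],
    [-0.016,0.024,0,0.28],
    [-0.024,0.036,0,0.42],
    [-0.032,0.048,0,0.56],
    [-0.039,0.059,0,0.7]
  ]
}}

```text
time: 7.95
ee_pos: [0.4986, 0.2154, 0.1567]
tcp_rot: [-179.1, 0.0, 22.9]
wrist_force: [-0.5, -0.2, -0.6]
opening: 0.0611
grasp_force: 22.9
```

>>> {"fn": "arm_command", "kwargs": {
  "series": [
    [0,0,0,0.08],
    [0,0,0,0.1],
    [0,0,0,0.1],
    [0,0,0,0.1],
    [0,0,0,0.1]
  ]
}}

```text
time: 8.45
ee_pos: [0.5073, 0.1907, 0.1569]
tcp_rot: [-178.0, 0.1, 19.6]
wrist_force: [-0.3, 0.6, -0.8]
opening: 0.0614
grasp_force: 22.9
```

```bash
python3 - <<'E'
from h import *
V=(.435,.2182,.2236)
g=shelf2w([.070,0,.007],*V)[0]; print(g); go(g[0],g[1],.12,12.8)
E
```

```text
[0.4921 0.2312 0.084 ]
t 8.45 pose [0.5073 0.1907 0.1569] [-178.013     0.1203   19.61  ] -> shift [-0.0007 -0.042   0.0383] turn 0.119
```

```bash
python3 - <<'E'
from h import *
o=bot.get_obs(); print(o['q'],o['qd'],o['tcp_rot'],o['ee_pos'],o['time'])
c=cam('wrist'); o=bot.get_obs();print(o['q'],o['tcp_rot'],o['ee_pos'])
c=cam('scene');cv2.imwrite('pics/s2.png',c['color'])
E
```

```text
[ 19.5527   3.1039  -0.1593  86.8591   1.9869 179.9427] [ 0.1732 -0.0367 -0.0692  0.0766 -0.0055 -0.0257] [-178.013     0.1203   19.61  ] [0.5073 0.1907 0.1569] 8.45
[ 19.5538   3.1018  -0.1585  86.86     1.9885 179.9432] [-178.0114    0.1184   19.6106] [0.5073 0.1907 0.1569]
```

View pics/s2.png

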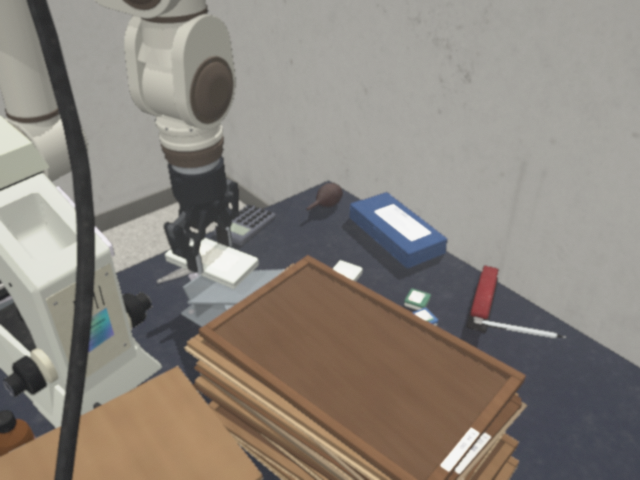

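The picture shows the mailer held above the rack at about (212,262). Joint 6 has reached its 180° limit, so I turn the other way round.

>>> {"fn": "arm_command", "kwargs": {
  "series": [
    [0,-0.01,0,-0.14],
    [0,-0.02,0,-0.28],
    [0,-0.03,0,-0.42],
    [0,-0.042,0,-0.56],
    [0,-0.042,0,-0.71]
  ]
}}

```text
time: 9.05
ee_pos: [0.493, 0.231, 0.1584]
tcp_rot: [-178.4, -1.2, 60.6]
wrist_force: [0.2, -0.1, -0.2]
opening: 0.0614
grasp_force: 22.9
```

```bash
python3 - <<'E'
from h import *
V=(.435,.2182,.2236)
print(bot.get_obs()['q'])
g=shelf2w([.070,0,.007],*V)[0]; print(g); go(g[0],g[1],.16,-167.2)
E
```

```text
[ 24.0535   3.2736   0.1889  86.8741   2.0067 143.3988]
[0.4921 0.2312 0.084 ]
t 9.05 pose [0.493  0.231  0.1584] [-178.4133   -1.2294   60.6384] -> shift [-0.0002 -0.0009 -0.0016] turn -2.307
```

>>> {"fn": "arm_command", "kwargs": {
  "series": [
    [0,0,0,-0.14],
    [0,0,0,-0.29],
    [0,0,0,-0.43],
    [0,0,0,-0.58],
    [0,0,0,-0.73]
  ]
}}

```text
time: 9.55
ee_pos: [0.4933, 0.23, 0.1584]
tcp_rot: [-179.6, -2.0, 102.4]
wrist_force: [-0.7, -0.1, 0.5]
opening: 0.0613
grasp_force: 22.9
```

>>> {"fn": "arm_command", "kwargs": {
  "series": [
    [0,0,0,-0.14],
    [0,0,0,-0.29],
    [0,0,0,-0.43],
    [0,0,0,-0.58],
    [0,0,0,-0.73]
  ]
}}

```text
time: 10.05
ee_pos: [0.4934, 0.2299, 0.1584]
tcp_rot: [179.0, -1.7, 144.3]
wrist_force: [0.4, 1.0, -0.8]
opening: 0.061
grasp_force: 22.9
```

>>> {"fn": "arm_command", "kwargs": {
  "series": [
    [0,0,0,-0.14],
    [0,0,0,-0.29],
    [0,0,0,-0.43],
    [0,0,0,-0.58],
    [0,0,0,-0.73]
  ]
}}

```text
time: 10.55
ee_pos: [0.4933, 0.23, 0.1584]
tcp_rot: [178.1, -0.6, -173.9]
wrist_force: [-0.3, 0.6, -1.3]
opening: 0.0613
grasp_force: 22.9
```

```bash
python3 - <<'E'
from h import *
V=(.435,.2182,.2236)
print(bot.get_obs()['q'])
g=shelf2w([.070,0,.007],*V)[0]; print(g); go(g[0],g[1],.115,-167.2)
E
```

```text
[23.9497  3.2683  0.1799 86.8747  1.9906 17.8598]
[0.4921 0.2312 0.084 ]
t 10.55 pose [0.4933 0.23   0.1584] [ 178.094    -0.5753 -173.8999] -> shift [ 0.0007 -0.0001  0.0434] turn -0.117
```

>>> {"fn": "arm_command", "kwargs": {
  "series": [
    [0,0,0.01,-0.117],
    [0.001,0,0.025,-0.117],
    [0.001,0,0.035,-0.117],
    [0.001,0,0.043,-0.117],
    [0.001,0,0.043,-0.117]
  ]
}}

```text
time: 11.05
ee_pos: [0.4914, 0.2307, 0.1143]
tcp_rot: [178.1, -0.5, -167.6]
wrist_force: [0.2, -0.1, -0.4]
opening: 0.0609
grasp_force: 22.9
```

>>> {"fn": "arm_command", "kwargs": {
  "series": [
    [0,0,0.004,0],
    [0,0,0.008,0],
    [0,0,0.012,0],
    [0,0,0.015,0],
    [0,0,0.015,0]
  ]
}}

```text
time: 11.55
ee_pos: [0.4917, 0.2312, 0.1]
tcp_rot: [178.0, -0.4, -167.6]
wrist_force: [-3.2, -0.3, 2.5]
opening: 0.0613
grasp_force: 23.6
```

```bash
python3 - <<'E'
from h import *
V=(.435,.2182,.2236)
g=shelf2w([.070,0,.007],*V)[0]; print(g); go(g[0],g[1],.08,-167.2)
E
```

```text
[0.4921 0.2312 0.084 ]
t 11.55 pose [0.4917 0.2312 0.1   ] [ 178.0392   -0.3843 -167.6181] -> shift [-0.0005 -0.0007  0.02  ] turn -0.007
```

Contact forces are small, so the mailer is pivoting as planned. I keep lowering it.

>>> {"fn": "arm_command", "kwargs": {
  "series": [
    [0,0,0.004,0],
    [0,0,0.007,0],
    [0,0,0.01,0],
    [0,0,0.01,0],
    [0,0,0.01,0]
  ]
}}

```text
time: 12.05
ee_pos: [0.4918, 0.2314, 0.0904]
tcp_rot: [178.1, -0.4, -167.6]
wrist_force: [0.2, -0.3, 1.5]
opening: 0.0614
grasp_force: 23.4
```

>>> {"fn": "arm_command", "kwargs": {
  "series": [
    [0,0,0.002,0],
    [0,0,0.004,0],
    [0,0,0.006,0],
    [0,0,0.006,0],
    [0,0,0.006,0]
  ]
}}

```text
time: 12.55
ee_pos: [0.4914, 0.2316, 0.0843]
tcp_rot: [178.0, -0.4, -167.6]
wrist_force: [-1.1, -0.9, 0.3]
opening: 0.0615
grasp_force: 23.1
```

>>> {"fn": "arm_command", "kwargs": {
  "series": [
    [0,0,0.001,0],
    [0,0,0.002,0],
    [0,0,0.003,0],
    [0,0,0.004,0],
    [0,0,0.004,0]
  ]
}}

```text
time: 13.05
ee_pos: [0.4916, 0.2318, 0.0807]
tcp_rot: [178.0, -0.3, -167.6]
wrist_force: [-1.1, 0.2, 4.6]
opening: 0.0609
grasp_force: 23.1
```

```bash
python3 - <<'E'
from h import *
c=cam('wrist');cv2.imwrite('pics/w3.png',c['color'])
E
```

```text
(no output)
```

View pics/w3.png

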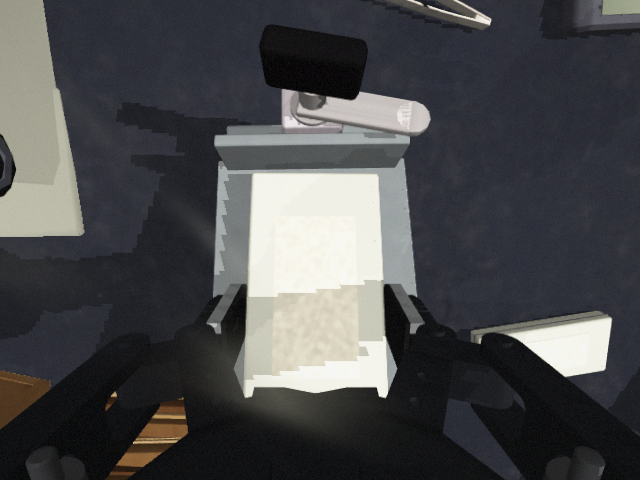

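The mailer lies on the slope, centred, with its lower edge at row 174 and the foot of the stop near row 165. I slide it down to the stop while still holding it.

>>> {"fn": "arm_command", "kwargs": {
  "series": [
    [0.001,0,0.0004,0],
    [0.002,0,0.0009,0],
    [0.003,0,0.0014,0],
    [0.004,0,0.002,0],
    [0.005,0,0.0025,0]
  ]
}}

```text
time: 13.6
ee_pos: [0.4866, 0.2308, 0.078]
tcp_rot: [178.0, -0.4, -167.6]
wrist_force: [-0.1, -0.3, 3.7]
opening: 0.0607
grasp_force: 23.1
```

>>> {"fn": "arm_command", "kwargs": {
  "series": [
    [0.001,0,0.0005,0],
    [0.002,0,0.001,0],
    [0.003,0,0.0015,0],
    [0.004,0,0.002,0],
    [0.004,0,0.002,0]
  ]
}}

```text
time: 14.1
ee_pos: [0.4853, 0.2307, 0.0773]
tcp_rot: [178.0, 0.0, -167.6]
wrist_force: [11.1, 2.7, 5.0]
opening: 0.061
grasp_force: 23.2
```

>>> {"fn": "arm_command", "kwargs": {
  "series": [
    [0,0,0,0],
    [0,0,0,0],
    [0,0,0,0],
    [0,0,-0.01,0],
    [0,0,-0.03,0]
  ],
  "hand": 0.071
}}

```text
time: 14.6
ee_pos: [0.4821, 0.2286, 0.1052]
tcp_rot: [178.1, -0.5, -167.6]
wrist_force: [0.1, -0.1, 1.3]
opening: 0.0708
grasp_force: 0.0
```

>>> {"fn": "arm_command", "kwargs": {
  "series": [
    [0,0,-0.04,0],
    [0,0,-0.07,0],
    [0,0,-0.07,0],
    [0,0,-0.07,0],
    [0,0,-0.07,0]
  ]
}}

```text
time: 15.1
ee_pos: [0.4836, 0.2266, 0.175]
tcp_rot: [178.1, -0.4, -167.6]
wrist_force: [0.1, -0.5, -0.2]
opening: 0.0711
grasp_force: 0.0
```

```bash
python3 - <<'E'
from h import *
c=cam('wrist');cv2.imwrite('pics/w4.png',c['color'])
go(.534,.4235,.19,110.3)
E
```

```text
t 15.15 pose [0.4835 0.2266 0.1748] [ 178.0616   -0.4737 -167.6164] -> shift [-0.0914  0.1819 -0.0098] turn 1.433
```

View pics/w4.png

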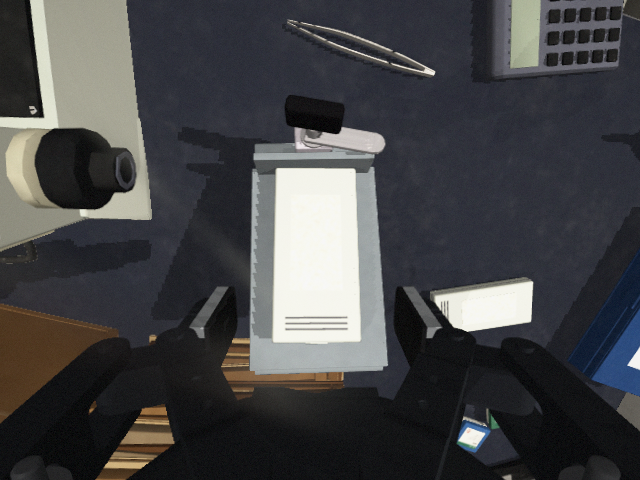

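The large mailer lies flat, square against the stop and centred: its columns are 275–358 on a shelf spanning 252–380. Now the small one.

>>> {"fn": "arm_command", "kwargs": {
  "series": [
    [-0.01,0.02,-0.005,0.14],
    [-0.025,0.05,-0.01,0.28],
    [-0.04,0.08,-0.01,0.42],
    [-0.055,0.11,-0.01,0.56],
    [-0.07,0.14,-0.01,0.7]
  ],
  "hand": 0.066
}}

```text
time: 15.65
ee_pos: [0.5224, 0.3792, 0.1891]
tcp_rot: [178.8, -1.6, 151.9]
wrist_force: [0.7, -0.5, -0.0]
opening: 0.0661
grasp_force: 0.0
```

```bash
python3 - <<'E'
from h import *
c=cam('wrist');m=bot.mark_of('wrist','small_mailer_center');print(m[:1])
print(rect(c,m[0]['location'],.014,170))
go(.534,.4235,.10,110.3)
E
```

```text
[{'location': [353.0, 214.0], 'confidence': 0.62}]
[534.2 423.3 103.8  47.1 -69.7]
t 15.75 pose [0.5223 0.3811 0.1875] [178.8797  -1.6506 152.1356] -> shift [0.0069 0.0412 0.0885] turn 0.73
```

>>> {"fn": "arm_command", "kwargs": {
  "series": [
    [0.002,0.012,0.02,0.14],
    [0.004,0.024,0.04,0.29],
    [0.006,0.036,0.06,0.43],
    [0.007,0.041,0.08,0.58],
    [0.007,0.041,0.088,0.73]
  ]
}}

```text
time: 16.25
ee_pos: [0.5331, 0.4198, 0.0996]
tcp_rot: [-179.6, -1.9, 110.2]
wrist_force: [0.1, -0.1, 0.1]
opening: 0.0656
grasp_force: 0.0
```

```bash
python3 - <<'E'
from h import *
go(.534,.4235,.005,110.3)
E
```

```text
t 16.25 pose [0.5331 0.4198 0.0996] [-179.6388   -1.9077  110.1807] -> shift [-0.      0.0027  0.0947] turn -0.002
```

>>> {"fn": "arm_command", "kwargs": {
  "series": [
    [0,0.001,0.035,0],
    [0,0.002,0.065,0],
    [0,0.003,0.085,0],
    [0,0.003,0.094,0],
    [0,0.003,0.094,0]
  ]
}}

```text
time: 16.75
ee_pos: [0.5349, 0.4235, 0.0077]
tcp_rot: [-179.7, -1.9, 110.5]
wrist_force: [-0.7, -1.3, 0.7]
opening: 0.0661
grasp_force: 0.0
```

>>> {"fn": "arm_command", "kwargs": {
  "series": [
    [0,0,0,0],
    [0,0,0,0],
    [0,0,0,0],
    [0,0,0,0],
    [0,0,0,0]
  ],
  "hand": 0.036
}}

```text
time: 17.25
ee_pos: [0.5365, 0.4249, 0.0111]
tcp_rot: [180.0, -2.0, 110.4]
wrist_force: [-0.4, -1.0, 5.4]
opening: 0.0453
grasp_force: 23.0
```

>>> {"fn": "arm_command", "kwargs": {
  "series": [
    [0,0,-0.005,0],
    [0,0,-0.015,0],
    [0,0,-0.045,0],
    [0,0,-0.09,0],
    [0,0,-0.135,0]
  ]
}}

```text
time: 17.75
ee_pos: [0.5372, 0.4199, 0.1461]
tcp_rot: [-179.9, -2.0, 110.4]
wrist_force: [1.3, 0.4, -0.3]
opening: 0.0455
grasp_force: 20.8
```

```bash
python3 - <<'E'
from h import *
V=(.435,.2182,.2236)
g=shelf2w([.060,0,.021],*V)[0]; print(g); go(g[0],g[1],.16,-167.3)
E
```

```text
[0.477  0.2278 0.0917]
t 17.75 pose [0.5372 0.4199 0.1461] [-179.8673   -1.98    110.4483] -> shift [-0.1584 -0.1235 -0.0191] turn -1.436
```

The opening is 45 mm on a 48 mm mailer, which suggests a shallow grip on the rounded edge. I set it back down and grip deeper.

>>> {"fn": "arm_command", "kwargs": {
  "series": [
    [0,0,0.045,0],
    [0,0,0.09,0],
    [0,0,0.12,0],
    [0,0,0.133,0],
    [0,0,0.134,0]
  ]
}}

```text
time: 18.25
ee_pos: [0.5352, 0.4242, 0.0097]
tcp_rot: [-179.8, -2.0, 110.4]
wrist_force: [-0.0, -0.1, 0.2]
opening: 0.0451
grasp_force: 62.2
```

>>> {"fn": "arm_command", "kwargs": {
  "series": [
    [0,0,0,0],
    [0,0,0,0],
    [0,0,0.003,0],
    [0,0,0.006,0],
    [0,0,0.006,0]
  ],
  "hand": 0.062
}}

```text
time: 18.75
ee_pos: [0.5356, 0.4246, 0.0041]
tcp_rot: [-179.9, -2.0, 110.4]
wrist_force: [0.2, -0.7, -0.2]
opening: 0.0621
grasp_force: 0.0
```

>>> {"fn": "arm_command", "kwargs": {
  "series": [
    [0,0,0,0],
    [0,0,0,0],
    [0,0,0,0],
    [0,0,0,0],
    [0,0,0,0]
  ],
  "hand": 0.036
}}

```text
time: 19.25
ee_pos: [0.5358, 0.4248, 0.0045]
tcp_rot: [-179.9, -2.0, 110.4]
wrist_force: [0.5, -0.2, 1.5]
opening: 0.0477
grasp_force: 21.3
```

>>> {"fn": "arm_command", "kwargs": {
  "series": [
    [0,0,-0.005,0],
    [0,0,-0.03,0],
    [0,0,-0.075,0],
    [0,0,-0.12,0],
    [0,0,-0.16,0]
  ]
}}

```text
time: 19.75
ee_pos: [0.5378, 0.4195, 0.167]
tcp_rot: [-180.0, -2.0, 110.4]
wrist_force: [0.8, -0.1, 0.2]
opening: 0.0471
grasp_force: 21.2
```

```bash
python3 - <<'E'
from h import *
V=(.435,.2182,.2236)
g=shelf2w([.060,0,.021],*V)[0]; print(g); go(g[0],g[1],.165,-167.3)
E
```

```text
[0.477  0.2278 0.0917]
t 19.75 pose [0.5378 0.4195 0.167 ] [-179.9739   -2.0101  110.4444] -> shift [-0.1584 -0.1239 -0.0035] turn -1.436
```

>>> {"fn": "arm_command", "kwargs": {
  "series": [
    [-0.016,-0.012,0,-0.14],
    [-0.032,-0.025,0,-0.28],
    [-0.048,-0.037,0,-0.43],
    [-0.064,-0.05,0,-0.57],
    [-0.08,-0.062,-0.002,-0.72]
  ]
}}

```text
time: 20.25
ee_pos: [0.5072, 0.3221, 0.1637]
tcp_rot: [178.8, -1.6, 152.1]
wrist_force: [-0.4, -1.0, -0.3]
opening: 0.0472
grasp_force: 21.2
```

```bash
python3 - <<'E'
from h import *
V=(.435,.2182,.2236)
g=shelf2w([.060,0,.021],*V)[0]; go(g[0],g[1],.165,-167.3)
E
```

```text
t 20.25 pose [0.5072 0.3221 0.1637] [178.7612  -1.556  152.0507] -> shift [-0.0175 -0.0974 -0.0039] turn -0.709
```

>>> {"fn": "arm_command", "kwargs": {
  "series": [
    [-0.0035,-0.02,-0.004,-0.14],
    [-0.007,-0.04,-0.004,-0.28],
    [-0.0105,-0.06,-0.004,-0.42],
    [-0.014,-0.08,-0.004,-0.56],
    [-0.0175,-0.097,-0.004,-0.7]
  ]
}}

```text
time: 20.75
ee_pos: [0.4768, 0.2283, 0.1655]
tcp_rot: [178.0, -0.4, -167.9]
wrist_force: [0.1, 0.8, -0.6]
opening: 0.0474
grasp_force: 21.2
```

>>> {"fn": "arm_command", "kwargs": {
  "series": [
    [0,0,0,0],
    [0,0,0,0],
    [0,0,0,0],
    [0,0,0,0],
    [0,0,0,0]
  ]
}}

```text
time: 21.25
ee_pos: [0.4772, 0.2297, 0.1649]
tcp_rot: [178.0, -0.4, -168.2]
wrist_force: [0.7, 0.1, -0.6]
opening: 0.0473
grasp_force: 21.2
```

```bash
python3 - <<'E'
from h import *
V=(.435,.2182,.2236)
g=shelf2w([.060,0,.021],*V)[0]; go(g[0],g[1],.125,-167.2)
E
```

```text
t 21.25 pose [0.4772 0.2297 0.1649] [ 178.049    -0.4067 -168.2111] -> shift [ 0.0003 -0.0032  0.0398] turn -0.018
```

>>> {"fn": "arm_command", "kwargs": {
  "series": [
    [0,-0.001,0.01,-0.018],
    [0,-0.002,0.025,-0.018],
    [0,-0.003,0.035,-0.018],
    [0,-0.003,0.04,-0.018],
    [0,-0.003,0.04,-0.018]
  ]
}}

```text
time: 21.75
ee_pos: [0.4767, 0.2272, 0.1237]
tcp_rot: [178.1, -0.5, -167.2]
wrist_force: [0.1, -0.9, -0.8]
opening: 0.0474
grasp_force: 21.2
```

>>> {"fn": "arm_command", "kwargs": {
  "series": [
    [0,0,0.005,0],
    [0,0,0.01,0],
    [0,0,0.015,0],
    [0,0,0.02,0],
    [0,0,0.02,0]
  ]
}}

```text
time: 22.25
ee_pos: [0.4767, 0.2282, 0.1044]
tcp_rot: [178.0, -0.4, -167.2]
wrist_force: [-2.4, 0.2, 1.8]
opening: 0.0473
grasp_force: 22.0
```

```bash
python3 - <<'E'
from h import *
V=(.435,.2182,.2236)
g=shelf2w([.060,0,.021],*V)[0]; go(g[0],g[1],.091,-167.2)
E
```

```text
t 22.25 pose [0.4767 0.2282 0.1044] [ 178.0353   -0.3868 -167.1524] -> shift [-0.0003 -0.0009  0.0134] turn 0.001
```

>>> {"fn": "arm_command", "kwargs": {
  "series": [
    [0,0,0.003,0],
    [0,0,0.006,0],
    [0,-0.001,0.009,0],
    [0,-0.001,0.011,0],
    [0,-0.001,0.011,0]
  ]
}}

```text
time: 22.75
ee_pos: [0.4773, 0.2275, 0.0938]
tcp_rot: [178.0, -0.3, -167.2]
wrist_force: [-0.7, 0.2, 2.1]
opening: 0.0474
grasp_force: 22.4
```

>>> {"fn": "arm_command", "kwargs": {
  "series": [
    [0,0,0.0015,0],
    [0,0,0.003,0],
    [0,0,0.004,0],
    [0,0,0.004,0],
    [0,0,0.004,0]
  ]
}}

```text
time: 23.25
ee_pos: [0.4771, 0.2276, 0.09]
tcp_rot: [178.0, -0.3, -167.2]
wrist_force: [-0.6, -1.6, 2.2]
opening: 0.0476
grasp_force: 22.4
```

>>> {"fn": "arm_command", "kwargs": {
  "series": [
    [0,0,0.001,0],
    [0,0,0.002,0],
    [0.001,0,0.0025,0],
    [0.002,0,0.003,0],
    [0.003,0,0.0035,0]
  ]
}}

```text
time: 23.75
ee_pos: [0.4749, 0.2274, 0.0881]
tcp_rot: [178.0, -0.2, -167.2]
wrist_force: [-1.5, 0.3, 10.7]
opening: 0.0474
grasp_force: 23.4
```

>>> {"fn": "arm_command", "kwargs": {
  "series": [
    [0.001,0,0.0005,0],
    [0.002,0,0.001,0],
    [0.003,0,0.0015,0],
    [0.004,0,0.002,0],
    [0.004,0,0.002,0]
  ]
}}

```text
time: 24.25
ee_pos: [0.4707, 0.2266, 0.0858]
tcp_rot: [178.0, -0.2, -167.2]
wrist_force: [-0.9, -0.8, 10.7]
opening: 0.0478
grasp_force: 23.2
```

>>> {"fn": "arm_command", "kwargs": {
  "series": [
    [0.001,0,0.0003,0],
    [0.002,0,0.0007,0],
    [0.003,0,0.0012,0],
    [0.003,0,0.0012,0],
    [0.003,0,0.0012,0]
  ]
}}

```text
time: 24.75
ee_pos: [0.4677, 0.2259, 0.0842]
tcp_rot: [178.0, -0.3, -167.2]
wrist_force: [-0.0, -0.3, 8.1]
opening: 0.0473
grasp_force: 22.9
```

```bash
python3 - <<'E'
from h import *
c=cam('wrist');cv2.imwrite('pics/w5.png',c['color'])
E
```

```text
(no output)
```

View pics/w5.png

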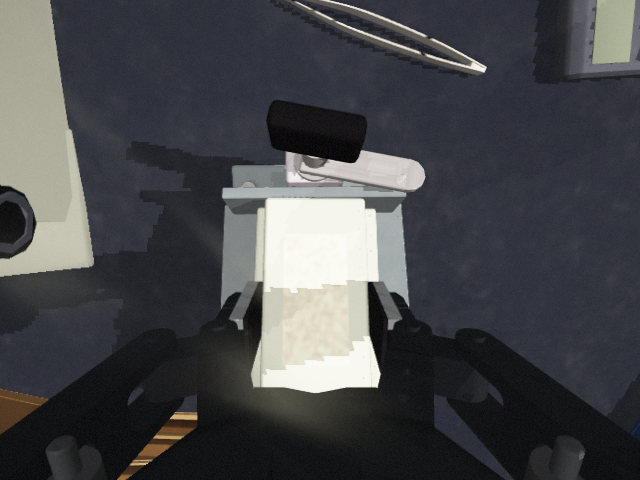

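The small mailer lies centred on the large one (264–366 over 257–376), with its lower edge at row 198, just short of the stop. I slide it further.

>>> {"fn": "arm_command", "kwargs": {
  "series": [
    [0.001,0,0.0005,0],
    [0.002,0,0.001,0],
    [0.003,0,0.0015,0],
    [0.003,0,0.0015,0],
    [0.003,0,0.0015,0]
  ]
}}

```text
time: 25.3
ee_pos: [0.4675, 0.226, 0.0841]
tcp_rot: [178.0, 0.1, -167.2]
wrist_force: [11.1, 1.3, 8.3]
opening: 0.0472
grasp_force: 23.1
```

>>> {"fn": "arm_command", "kwargs": {
  "series": [
    [0.001,0,0.0004,0],
    [0.002,0,0.0009,0],
    [0.002,0,0.0009,0],
    [0.002,0,0.0009,0],
    [0.002,0,0.0009,0]
  ]
}}

```text
time: 25.8
ee_pos: [0.4672, 0.2262, 0.0842]
tcp_rot: [178.0, 0.3, -167.2]
wrist_force: [16.8, 3.8, 10.4]
opening: 0.0472
grasp_force: 23.3
```

>>> {"fn": "arm_command", "kwargs": {
  "series": [
    [-0.001,0,-0.001,0],
    [-0.002,0,-0.002,0],
    [-0.0025,0,-0.002,0],
    [-0.0025,0,-0.002,0],
    [-0.0025,0,-0.002,0]
  ]
}}

```text
time: 26.3
ee_pos: [0.4672, 0.226, 0.0843]
tcp_rot: [178.0, -0.0, -167.2]
wrist_force: [9.0, 3.1, 4.0]
opening: 0.0475
grasp_force: 22.6
```

>>> {"fn": "arm_command", "kwargs": {
  "series": [
    [0,0,0,0],
    [0,0,0,0],
    [0,0,0,0],
    [0,0,-0.01,0],
    [0,0,-0.03,0]
  ],
  "hand": 0.058
}}

```text
time: 26.8
ee_pos: [0.4642, 0.2237, 0.1123]
tcp_rot: [178.1, -0.5, -167.2]
wrist_force: [-0.1, -0.7, 0.5]
opening: 0.0579
grasp_force: 0.0
```

>>> {"fn": "arm_command", "kwargs": {
  "series": [
    [0,0,-0.04,0],
    [0,0,-0.08,0],
    [0,0,-0.08,0],
    [0,0,-0.08,0],
    [0,0,-0.08,0]
  ]
}}

```text
time: 27.3
ee_pos: [0.4659, 0.2215, 0.1922]
tcp_rot: [178.1, -0.4, -167.2]
wrist_force: [-0.5, -0.6, -0.3]
opening: 0.0579
grasp_force: 0.0
```

```bash
python3 - <<'E'
from h import *
c=cam('wrist');im=c['color'][60:360,200:600];cv2.imwrite('pics/w6.png',cv2.resize(im,(800,600),interpolation=cv2.INTER_CUBIC))
V=(.435,.2182,.2236)
print((proj(c,shelf2w([[0,.024,.028],[0,-.024,.028],[0,.024,.014],[0,.045,.026],[0,-.045,.026],[.105,.024,.028],[.105,-.024,.028],[-.016,0,.068],PTS['keeper_tongue']],*V))-[200,60])*2)
print(bot.mark_of('wrist','keeper_grip')[:1],bot.mark_of('wrist','keeper_tongue')[:1],proj(c,shelf2w([PTS['keeper_grip'],PTS['keeper_tongue']],*V)))
g=shelf2w([-.016,0,.057],*V)[0]; print(g); go(g[0],g[1],.18,102.8); go(g[0],g[1],.18,-77.2); print(bot.get_obs()['q'])
E
```

```text
[[290.28   241.6149]
 [169.9432 241.977 ]
 [286.3384 254.6918]
 [341.4371 243.4813]
 [117.6009 244.1788]
 [300.5581 510.9518]
 [168.7623 513.1238]
 [233.0643 153.163 ]
 [361.08   196.9692]]
[{'location': [316.5, 146.5], 'confidence': 0.61}] [{'location': [379.1, 167.2], 'confidence': 0.92}] [[316.0095 144.509 ]
 [380.54   158.4846]]
[0.3951 0.2091 0.0878]
t 27.45 pose [0.4657 0.2214 0.1918] [ 178.06     -0.4631 -167.1563] -> shift [0.0715 0.0033 0.0125] turn 1.572
t 27.45 pose [0.4657 0.2214 0.1918] [ 178.06     -0.4631 -167.1563] -> shift [0.0715 0.0033 0.0125] turn -1.57
[24.3259 -0.321   0.2007 90.5892  1.9933 11.4889]
```

View pics/w6.png

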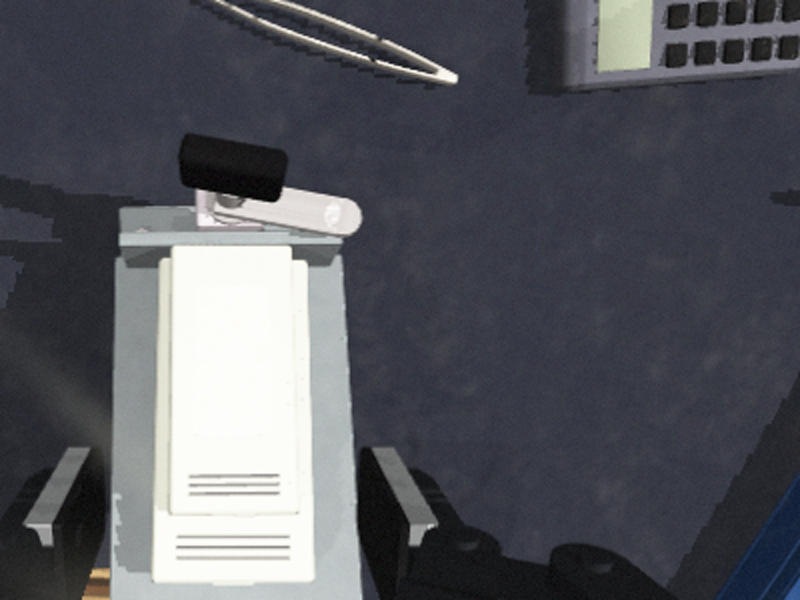

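Both mailers lie square and flush at the stop in this view: the small one's lower edge is at crop row 246 and the stop's inner edge at about 247. The keeper bar is at (233,166), turned about 8° already. Now the keeper, starting by turning the tool so the fingers straddle the bar.

>>> {"fn": "arm_command", "kwargs": {
  "series": [
    [0.014,0,0,-0.14],
    [0.028,0.001,0,-0.28],
    [0.042,0.002,0,-0.42],
    [0.056,0.003,0,-0.56],
    [0.071,0.003,0,-0.72]
  ],
  "hand": 0.04
}}

```text
time: 27.95
ee_pos: [0.3955, 0.2085, 0.1926]
tcp_rot: [178.3, 1.0, -126.2]
wrist_force: [-0.0, -0.1, 0.3]
opening: 0.0397
grasp_force: 0.0
```

>>> {"fn": "arm_command", "kwargs": {
  "series": [
    [0,0,0,-0.14],
    [0,0,0,-0.29],
    [0,0,0,-0.43],
    [0,0,0,-0.58],
    [0,0,0,-0.72]
  ]
}}

```text
time: 28.45
ee_pos: [0.396, 0.2086, 0.1927]
tcp_rot: [179.3, 1.9, -84.9]
wrist_force: [0.0, -2.1, -0.3]
opening: 0.0398
grasp_force: 0.0
```

```bash
python3 - <<'E'
from h import *
c=cam('wrist');V=(.435,.2182,.2236)
K=lambda q:[[-.016,0,.057],tongue(q)]
m=[bot.mark_of('wrist',t)[:1] for t in('keeper_grip','keeper_tongue')]; print(m)
for q in (0,.15,.3): print(proj(c,shelf2w(K(q),*V)))
go(.3945,.209,.115,-84); go(.3945,.209,.08,-84)
E
```

```text
[[{'location': [315.6, 235.5], 'confidence': 0.67}], [{'location': [296.4, 288.1], 'confidence': 0.7}]]
[[313.3715 235.1709]
 [309.5868 286.2933]]
[[313.3715 235.1709]
 [301.675  288.5126]]
[[313.3715 235.1709]
 [293.5492 289.5136]]
t 28.6 pose [0.3961 0.2086 0.1929] [179.318    1.8686 -85.415 ] -> shift [0.0021 0.0006 0.0779] turn -0.025
t 28.6 pose [0.3961 0.2086 0.1929] [179.318    1.8686 -85.415 ] -> shift [0.0032 0.0002 0.1129] turn -0.025
```

>>> {"fn": "arm_command", "kwargs": {
  "series": [
    [0.001,0,0.03,0.06],
    [0.002,0,0.055,0.08],
    [0.002,0,0.07,0.08],
    [0.002,0,0.08,0.08],
    [0.002,0,0.085,0.08]
  ]
}}

```text
time: 29.1
ee_pos: [0.3952, 0.2094, 0.1079]
tcp_rot: [179.2, 1.8, -89.9]
wrist_force: [0.5, 1.2, 0.3]
opening: 0.0397
grasp_force: 0.0
```

>>> {"fn": "arm_command", "kwargs": {
  "series": [
    [0,0,0.005,0],
    [0,0,0.01,0],
    [0,0,0.015,0],
    [0,0,0.02,0],
    [0.001,0,0.026,0]
  ]
}}

```text
time: 29.6
ee_pos: [0.3952, 0.2094, 0.0823]
tcp_rot: [179.3, 1.8, -89.8]
wrist_force: [-0.7, 0.8, -0.3]
opening: 0.0401
grasp_force: 0.0
```

Free all round. I turn clockwise, from yaw −90° to −167°.

>>> {"fn": "arm_command", "kwargs": {
  "series": [
    [0,0,0,0.1],
    [0,0,0,0.22],
    [0,0,0,0.34],
    [0,0,0,0.46],
    [0,0,0,0.58]
  ]
}}

```text
time: 30.1
ee_pos: [0.395, 0.2092, 0.0821]
tcp_rot: [178.3, 1.1, -123.4]
wrist_force: [0.0, 0.2, 0.1]
opening: 0.0396
grasp_force: 0.0
```

>>> {"fn": "arm_command", "kwargs": {
  "series": [
    [0,0,0,0.1],
    [0,0,0,0.22],
    [0,0,0,0.34],
    [0,0,0,0.46],
    [0,0,0,0.58]
  ]
}}

```text
time: 30.6
ee_pos: [0.3944, 0.2094, 0.0821]
tcp_rot: [178.0, -0.0, -156.5]
wrist_force: [-3.6, 1.5, 0.6]
opening: 0.0403
grasp_force: 2.0
```

>>> {"fn": "arm_command", "kwargs": {
  "series": [
    [0,0,0,0.1],
    [0,0,0,0.19],
    [0,0,0,0.19],
    [0,0,0,0.19],
    [0,0,0,0.19]
  ]
}}

```text
time: 31.1
ee_pos: [0.3949, 0.2094, 0.0823]
tcp_rot: [178.0, -0.4, -167.0]
wrist_force: [-0.3, 2.9, -1.2]
opening: 0.0398
grasp_force: 1.4
```

>>> {"fn": "arm_command", "kwargs": {
  "series": [
    [0,0,0,0],
    [0,0,0,0],
    [0,0,0,0],
    [0,0,0,0],
    [0,0,0,0]
  ],
  "hand": 0.008
}}

```text
time: 31.6
ee_pos: [0.3949, 0.2096, 0.0824]
tcp_rot: [178.0, -0.4, -167.1]
wrist_force: [-3.0, 4.7, 1.0]
opening: 0.038
grasp_force: 20.2
```

The 38 mm opening is the bar's length, so the bar slipped round between the wide fingers. I go back and straddle it more narrowly.

>>> {"fn": "arm_command", "kwargs": {
  "series": [
    [0,0,0,0],
    [0,0,0,0],
    [0,0,0,-0.14],
    [0,0,0,-0.28],
    [0,0,0,-0.42]
  ],
  "hand": 0.042
}}

```text
time: 32.1
ee_pos: [0.3953, 0.2091, 0.0825]
tcp_rot: [178.1, 0.5, -142.8]
wrist_force: [-0.4, -0.1, -1.0]
opening: 0.0422
grasp_force: 0.0
```

>>> {"fn": "arm_command", "kwargs": {
  "series": [
    [0,0,0,-0.14],
    [0,0,0,-0.28],
    [0,0,0,-0.42],
    [0,0,0,-0.56],
    [0,0,0,-0.7]
  ]
}}

```text
time: 32.6
ee_pos: [0.3952, 0.209, 0.0825]
tcp_rot: [178.9, 1.6, -102.7]
wrist_force: [-0.0, 0.4, -0.1]
opening: 0.0418
grasp_force: 0.0
```

>>> {"fn": "arm_command", "kwargs": {
  "series": [
    [0,0,0,-0.14],
    [0,0,0,-0.28],
    [0,0,0,-0.36],
    [0,0,0,-0.36],
    [0,0,0,-0.36]
  ]
}}

```text
time: 33.1
ee_pos: [0.3952, 0.2092, 0.0825]
tcp_rot: [179.5, 1.9, -82.5]
wrist_force: [-0.4, -0.6, -0.1]
opening: 0.0419
grasp_force: 0.0
```

>>> {"fn": "arm_command", "kwargs": {
  "series": [
    [0,0,0,0],
    [0,0,0,0],
    [0,0,0,0],
    [0,0,0,0],
    [0,0,0,0]
  ],
  "hand": 0.027
}}

```text
time: 33.6
ee_pos: [0.395, 0.2093, 0.0824]
tcp_rot: [179.5, 1.9, -82.4]
wrist_force: [0.6, -0.2, 0.1]
opening: 0.0271
grasp_force: 0.0
```

>>> {"fn": "arm_command", "kwargs": {
  "series": [
    [0,0,0,0.12],
    [0,0,0,0.24],
    [0,0,0,0.36],
    [0,0,0,0.48],
    [0,0,0,0.6]
  ]
}}

```text
time: 34.1
ee_pos: [0.3945, 0.2091, 0.0823]
tcp_rot: [178.4, 1.2, -117.1]
wrist_force: [-3.7, -1.2, 2.9]
opening: 0.0268
grasp_force: 2.5
```

>>> {"fn": "arm_command", "kwargs": {
  "series": [
    [0,0,0,0.12],
    [0,0,0,0.24],
    [0,0,0,0.36],
    [0,0,0,0.48],
    [0,0,0,0.6]
  ]
}}

```text
time: 34.6
ee_pos: [0.3943, 0.2095, 0.0825]
tcp_rot: [177.9, 0.1, -151.4]
wrist_force: [-3.2, 3.7, 2.1]
opening: 0.0268
grasp_force: 2.2
```

>>> {"fn": "arm_command", "kwargs": {
  "series": [
    [0,0,0,0.12],
    [0,0,0,0.24],
    [0,0,0,0.28],
    [0,0,0,0.28],
    [0,0,0,0.28]
  ]
}}

```text
time: 35.1
ee_pos: [0.3949, 0.2096, 0.0826]
tcp_rot: [178.0, -0.3, -167.1]
wrist_force: [-2.4, 2.4, 1.7]
opening: 0.0271
grasp_force: 1.7
```

>>> {"fn": "arm_command", "kwargs": {
  "series": [
    [0,0,0,0],
    [0,0,0,0],
    [0,0,0,0],
    [0,0,0,0],
    [0,0,0,0]
  ],
  "hand": 0.008
}}

```text
time: 35.6
ee_pos: [0.3959, 0.2099, 0.0832]
tcp_rot: [178.0, -0.2, -167.1]
wrist_force: [1.0, 5.5, 4.6]
opening: 0.0115
grasp_force: 23.0
```

The bar is gripped across its thickness. I turn slightly further onto the hard stop.

>>> {"fn": "arm_command", "kwargs": {
  "series": [
    [0,0,0,0.02],
    [0,0,0,0.04],
    [0,0,0,0.06],
    [0,0,0,0.06],
    [0,0,0,0.06]
  ]
}}

```text
time: 36.1
ee_pos: [0.3959, 0.2101, 0.0833]
tcp_rot: [178.0, -0.3, -170.5]
wrist_force: [0.1, 5.4, 4.2]
opening: 0.0118
grasp_force: 38.4
```

```bash
python3 - <<'E'
from h import *
o=bot.get_obs();print(o['torque'],o['wrist_force'],o['tcp_rot'])
c=cam('wrist');V=(.435,.2182,.2236)
print(bot.mark_of('wrist','keeper_tongue')[:1],bot.mark_of('wrist','small_mailer_center')[:1],[proj(c,shelf2w(tongue(q),*V)) for q in(1.3,1.4,1.5,1.57)])
E
```

```text
[ 0.9462 -0.4828  0.8053] [0.0693 5.3701 4.158 ] [ 177.9927   -0.3112 -170.4642]
[] [{'location': [315.0, 332.3], 'confidence': 0.28}] [array([[349.4869, 402.3646]]), array([[339.5033, 405.5782]]), array([[329.2246, 407.703 ]]), array([[321.9185, 408.5263]])]
```

>>> {"fn": "arm_command", "kwargs": {
  "series": [
    [0,0,0,0],
    [0,0,0,0],
    [0,0,0,0],
    [0,0,0,0],
    [0,0,-0.01,0]
  ],
  "hand": 0.028
}}

```text
time: 36.75
ee_pos: [0.3944, 0.2085, 0.0915]
tcp_rot: [178.1, -0.6, -170.6]
wrist_force: [-0.5, -0.5, -0.5]
opening: 0.0282
grasp_force: 0.0
```

>>> {"fn": "arm_command", "kwargs": {
  "series": [
    [0,0,-0.02,0],
    [0,0,-0.06,0],
    [-0.02,0,-0.1,0],
    [-0.05,0,-0.12,0],
    [-0.07,0,-0.12,0]
  ]
}}

```text
time: 37.25
ee_pos: [0.4683, 0.2171, 0.216]
tcp_rot: [178.0, -0.1, -170.6]
wrist_force: [-0.1, 0.6, -0.5]
opening: 0.0282
grasp_force: 0.0
```

```bash
python3 - <<'E'
from h import *
V=(.435,.2182,.2236)
for n in('wrist','top'):
    c=cam(n); cv2.imwrite(f'pics/f_{n}.png',c['color'])
    for t in('keeper_grip','keeper_tongue','small_mailer_center','large_mailer_center','box_of_slides'):
        for m in bot.mark_of(n,t)[:1]: print(n,t,np.array(m['location']).round(1),round(m['confidence'],2))
    print('exp grip',proj(c,shelf2w([-.016,0,.057],*V)),'tongue',[proj(c,shelf2w(tongue(q),*V))[0].round(1) for q in(1.3,1.4,1.5,1.57)])
    print('small',proj(c,shelf2w([.0525,0,.028],*V)),'large',proj(c,shelf2w([.065,0,.014],*V)))
    if n=='wrist':
        g=c['color'].max(2); cn=cv2.findContours((g<60).astype(np.uint8),cv2.RETR_LIST,cv2.CHAIN_APPROX_NONE)[0]
        e=proj(c,shelf2w([[-.035,0,.068],[.003,0,.068]],*V)); print('bar exp ends',e)
        for k in cn:
            if 300<cv2.contourArea(k)<6000: print(cv2.minAreaRect(k))
print(bot.get_obs()['time'])
E
```

```text
wrist keeper_grip [315.4 140.4] 0.9
wrist keeper_tongue [318.9 210.6] 0.66
wrist small_mailer_center [316.6 238.6] 0.81
wrist box_of_slides [622.4 279.7] 0.95
exp grip [[315.2316 141.6964]] tongue [array([336.3, 209.5]), array([330.2, 211.2]), array([324. , 212.3]), array([319.6, 212.8])]
small [[320.8358 234.2969]] large [[321.5669 252.0996]]
bar exp ends [[313.5742 112.2761]
 [317.0531 157.4147]]
((84.61681365966797, 449.35418701171875), (39.517738342285156, 23.87236976623535), 79.87532806396484)
((438.0000305175781, 426.5000305175781), (62.93250274658203, 10.60660171508789), 45.0)
((185.31663513183594, 432.4688415527344), (11.681825637817383, 80.65667724609375), 46.50743103027344)
((462.1059265136719, 387.312255859375), (37.49721145629883, 15.120826721191406), 37.5685920715332)
((105.21394348144531, 256.0467529296875), (18.54387664794922, 32.998382568359375), 68.62937927246094)
((579.337158203125, 269.83038330078125), (63.32204055786133, 175.45899963378906), 16.084577560424805)
((120.29568481445312, 202.21405029296875), (76.80720520019531, 55.53396987915039), 43.66777801513672)
((236.75405883789062, 199.1934356689453), (68.63074493408203, 112.77287292480469), 6.8182148933410645)
((605.0, 138.5), (45.0, 68.0), 90.0)
((315.2801818847656, 140.4824981689453), (53.645328521728516, 15.968842506408691), 86.42366790771484)
((459.0961608886719, 58.480777740478516), (80.21150207519531, 29.025188446044922), 78.69007110595703)
top keeper_grip [427.1 283.8] 0.77
top small_mailer_center [418.4 240. ] 0.94
top large_mailer_center [413.8 230.1] 0.59
top box_of_slides [193.1 236.7] 0.55
exp grip [[428.228  286.0464]] tongue [array([412.3, 256.5]), array([415.1, 255.2]), array([418. , 254.1]), array([420.1, 253.5])]
small [[417.5221 243.1858]] large [[414.0939 233.4973]]
37.85
```

```bash
python3 - <<'E'
from h import *
V=(.435,.2182,.2236); c=cam('wrist'); g=cv2.cvtColor(c['color'],cv2.COLOR_BGR2GRAY).astype(np.float32)
def s(P):
    q=proj(c,shelf2w(P,*V)).astype(np.float32); return cv2.remap(g,q[:,0],q[:,1],1).ravel().astype(int)
X=np.arange(-8,14)/1000
for y in(-.019,.019): print(y,'z26 x-8..13',s([[x,y,.027] for x in X]))
for y in(-.028,.028): print(y,'large z14',s([[x,y,.014] for x in X]))
Y=np.arange(-40,41,2)/1000
for x in(.02,.09): print('across',x,s([[x,y,.028] for y in Y]))
print('upper end x=98..112',s([[x,0.01,.028] for x in np.arange(98,113)/1000]),s([[x,-.015,.028] for x in np.arange(98,113)/1000]))
E
```

```text
-0.019 z26 x-8..13 [152 152 150 164 180 182 202 206 176 244 253 254 254 255 255 255 255 254
 249 253 253 255]
0.019 z26 x-8..13 [211 211 202 214 222 219 218 220 210 231 255 255 255 255 255 254 254 254
 254 255 255 255]
-0.028 large z14 [221 223 222 181 117  94  96  94 101 154 231 239 238 238 238 239 239 239
 239 239 240 239]
0.028 large z14 [223 224 215 130 108 110 108 107 111 137 211 253 254 254 254 254 254 254
 254 254 254 254]
across 0.02 [171 168 171 169 167 168 225 241 235 254 255 247 244 243 244 244 234 243
 242 241 244 244 241 240 245 255 255 254 254 254 255 254 253 254 254 240
 212 212 216 214 213]
across 0.09 [147 132  43  40  89 205 243 244 232 255 255 254 255 254 254 254 254 254
 255 254 254 254 254 254 255 254 254 254 245  24  32 139 141 141 140 190
 214 214 213 213 222]
upper end x=98..112 [209 251 255 255 255 255 254 249 245 255 255 255 255 255 255] [204 250 255 255 255 255 254 248 247 255 255 255 255 255 254]
```

```bash
python3 -c "
from workcell import bot
print(bot.job_done())"
```

```text
the job is handed in; nothing more can be done
None
```

I handed the job in at about 38 s. By the last camera checks, both mailers lie stacked, centred and against the stop, and the keeper tongue is turned to its hard stop, pointing up the slope. The blue slide box wasn't touched.

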